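Cover the parts box with the thin plate

ROBOT

A 7-joint arm with a two-finger parallel gripper is mounted at the origin on the work surface. World frame = base frame: x ahead of the robot, y to its left, z up, the work surface at z = 0. Lengths are in m, angles in rad, forces in N, time in s.
With the tool pointing down it reaches from about 0.425 to 0.825 m from the base axis. Payload 3.6 kg.
Tool frame: the origin (TCP) lies between the finger pads; the fingertips stand 14 mm ahead of it and the grasp point (between the pads) lies 5 mm behind it; z points along the fingers, y is the line along which they close (so a half turn about z gives the same grasp; the last joint's range is limited). The gripper opens to 93 mm and grips with 3 to 60 N. Pads are 15 mm wide; open, the fingers measure 128 mm over their backs; the gripper's body (75 mm by 188 mm) begins 65 mm behind the grasp point.
Start: joints at [-1.3, 0.615, -0.013, 1.423, 0.008, 1.103, -0.04], TCP at [0.19, 0.622, 0.233] pointing down, gripper open.
Joint ranges: [-3.12, 3.12], [-0.3, 2.06], [-1.34, 1.32], [0.26, 2.42], [-1.36, 4.5], [0.01, 1.98], [-2.84, 2.84]. Speed limits (rad/s): [2.79, 2.79, 3.14, 3.14, 3.14, 3.14, 3.14].

INTERFACE

Orientations are given as a 3x3 rotation matrix whose columns are the frame's x, y, z axes.
In Python, from workcell import robot gives the robot as it stands.
- The arm moves only by the shell command python3 inch.py 'ROWS' [FORCE]. ROWS is 1 to 5 rows, parted by semicolons, with the numbers parted by spaces; each row has 7 numbers: a rotation vector rx, ry, rz in rad, then dx, dy, dz in m, then the opening from 0.0 (shut) to 1.0 (fully open); each row shifts and turns the commanded pose from where the row before left it, along the tool's axes as they then stand; what a row does not reach is not made up. A row lasts 1/12 s, in which the tool goes at most 0.0417 m and 0.125 rad, less where a joint would pass 70% of its speed; a pose out of reach is approached as far as the arm can. The fingers move at their own pace and stop on an object; FORCE is the grip in N (left out, the last holds). Time passes only in rows, so rows that do not move let the fingers close. It prints the time, the measured TCP pose, the force, the opening and the grip force at its end. Input that does not fit is refused with a message, and nothing moves.
- robot.read_state(): the state, without advancing time (a new reading comes with each control period).
- robot.capture(name): name is "side" or "top"; returns the picture (384x512x3 uint8, red, green, blue); there is no depth.
- robot.calibration(name): a dict with "camera_matrix" (3x3 intrinsics, pixels), "R" (3x3) and "t" (3): a world point X has camera coordinates R X + t. Camera axes: x right, y down, z forward; pixel columns grow to the right and rows downward; lengths in m; the calibration is good to about 2 mm. A picture is of the moment at which its call begins. calibration takes no time and is no camera call.
- robot.job_done(): hands the job in; it is judged then, once.
The state is a dict: "time_s": time; "q": joint angles; "qvel": joint speeds; "joint_torque": joint torques, N m; "position": TCP position; "orientation": TCP orientation; "contact_force": force on the tool from outside, world axes, zero at the start; "ft_torque": the same for the moment, N m; "grip_width": opening from 0.0 (shut) to 1.0 (fully open); "finger_force": force on a finger pad.
Only numpy, scipy, OpenCV 4.12 (cv2) and the standard library are available. Lean on these libraries where they do the work, as an engineer would, in place of code of your own. Each camera call takes 0.05 s, during which the arm holds its last target. There are 200 camera calls.

TASK

On the watch repairer's bench, two thin pale metal plates lie on the low wooden case. Slide the longer one out over the case's front edge, the one towards the robot, until its end sticks out about 4 cm, grip it there and carry it to the long narrow open card box of watch wheels. Lower it onto the rim before letting go, so that it lies flat, lengthwise and centred as a cover; leave the shorter plate where it lies.

Things in the scene. Friction and masses are not known exactly. Their poses are not given: they have to be found in the camera images.
- plate: Longer thin aluminium plate, 150 x 54 x 2 mm, about 50 g, loose, flat on the left or right half of the case, wholly inside its edges; too thin to pick up there, but pressed from above with closed fingertips (5 to 15 N) it can be dragged. Origin: centre of underside; x along its length, y across, z up. Starts with x within 6 degrees of the case's x, near end 15 to 35 mm behind the front edge.
- short_plate: Shorter thin aluminium plate, 85 x 44 x 2 mm, loose, beside the longer one on the case; to be left alone. Origin: centre of its underside, x along its 85 mm.
- case: Low shut wooden case, fixed, 200 (x) x 210 (y) x 60 mm high, flat top, on the left or right of the bench. Origin: centre of its underside on the bench. Front edge at its x = -100 mm, top at z = 60 mm; its -x axis points out over the front edge, roughly towards the robot. Nothing taller than 35 mm stands in front of it.
- parts_box: Long narrow open card box holding brass watch wheels, fixed, 92 (x) x 44 (y) x 50 mm high outside, walls 4 mm, rim at z = 50 mm. Origin: centre of its underside; x along its length. The long plate overhangs it by 29 mm at each end. On the other side of the bench from the case; a larger square box stands beyond it (+x) and a round tin 30 mm high beside it.

How it is judged:
By the outcome, as a careful person would: the job done as asked, in the order asked, and still so for the second after the job is handed in, with the robot touching nothing.
It also fails if it takes over 51 s, if anything falls off the work surface, if the arm or the gripper's body presses on something with over 40 N, if the wrist force passes 120 N, or if a joint passes its speed limit or range.

## Working session

There is one attempt and no reset: what is moved stays moved. The work goes in short steps, Python scripts to look and compute and a shell command to move; the robot and the scene stay as the last step left them, time stands still between calls to the robot, and variables do not carry over. Pictures are saved under pics/ and viewed, at most 10 in all, crops included, and the job is handed in when it is done.

```bash
ls; mkdir -p pics
python3 - <<'E'
from workcell import robot
import cv2,numpy as np
for n in("side","top"):
    cv2.imwrite(f"pics/{n}0.png",robot.capture(n)[:,:,::-1])
    c=robot.calibration(n);print(n,c["camera_matrix"],c["R"],c["t"])
s=robot.read_state();print(s)
E
```

```text
inch.py
pics
workcell.py
side [[453.6720943    0.         253.22231844]
 [  0.         453.6720943  189.82674883]
 [  0.           0.           1.        ]] [[ 0.67583148 -0.73705309  0.00213506]
 [-0.47327103 -0.4361769  -0.76535236]
 [ 0.56503659  0.51623876 -0.64360796]] [-0.40382654  0.31945374  0.69080798]
top [[480.23458903   0.         247.86554373]
 [  0.         480.23458903 200.27823104]
 [  0.           0.           1.        ]] [[ 0.01597471 -0.99980992  0.01117735]
 [-0.98896653 -0.01744605 -0.14710826]
 [ 0.1472753  -0.00870401 -0.98905724]] [-0.02638027  0.58034573  1.0146293 ]
{'time_s': 0.1, 'q': array([-1.30048128,  0.61580873, -0.01262848,  1.42468175,  0.00809331,
        1.10338701, -0.04039012]), 'qvel': array([-0.00121059, -0.00262588, -0.00146036, -0.00216495, -0.00123079,
        0.00080062,  0.00062122]), 'joint_torque': array([ 1.16213963e-03, -4.60044265e+01,  2.09852667e-01, -1.66244566e+01,
       -6.11867616e-02,  1.69612578e-02,  1.41554956e-04]), 'position': array([0.18989854, 0.62096021, 0.23162473]), 'orientation': array([[-9.56296756e-01,  2.92397166e-01, -6.41112321e-04],
       [ 2.92397869e-01,  9.56294359e-01, -2.14114630e-03],
       [-1.29730158e-05, -2.23503114e-03, -9.99997502e-01]]), 'contact_force': array([-0.15017309,  0.45998532,  1.27905287]), 'ft_torque': array([ 0.03273824, -0.01454269, -0.01857291]), 'finger_force': 0.0, 'grip_width': 1.0015049642738307}
```

View pics/side0.png

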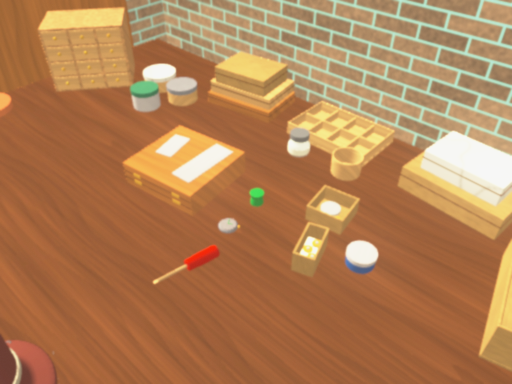

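View pics/top0.png

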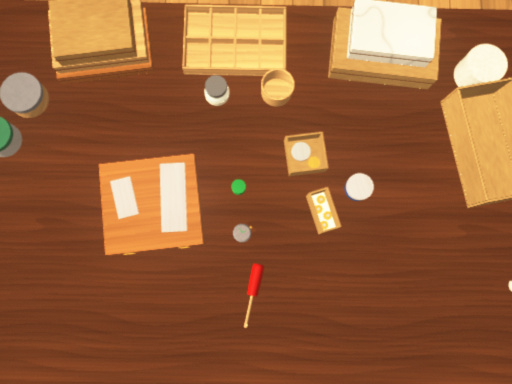

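The top view shows the case at (150,204), with the long plate at (173,197) and the short plate at (125,198). The narrow box is at (323,210), the square box at (306,153) and the tin at (360,187). In the side view the long plate is at (203,162) and the narrow box at (310,250). Next I'll measure corners in both views.

```bash
cat > h.py <<'E'
import cv2,numpy as np
from workcell import robot
def ray(n,uv):
    c=robot.calibration(n);R=np.array(c["R"]);t=np.array(c["t"])
    d=R.T@np.linalg.solve(c["camera_matrix"],[uv[0],uv[1],1.]);return -R.T@t,d
def onz(n,uv,z):
    o,d=ray(n,uv);return o+d*(z-o[2])/d[2]
def tri(a,b):
    o1,d1=ray("top",a);o2,d2=ray("side",b)
    s=np.linalg.lstsq(np.c_[d1,-d2],o2-o1,rcond=None)[0]
    p,q=o1+s[0]*d1,o2+s[1]*d2;return (p+q)/2,np.linalg.norm(p-q)
def blob(img,lo,hi,roi,k=0):
    x0,y0,x1,y1=roi;h=cv2.cvtColor(img,cv2.COLOR_RGB2HSV)
    m=np.zeros(h.shape[:2],np.uint8);m[y0:y1,x0:x1]=cv2.inRange(h,lo,hi)[y0:y1,x0:x1]
    if k:m=cv2.morphologyEx(m,cv2.MORPH_CLOSE,np.ones((k,k)))
    cs,_=cv2.findContours(m,cv2.RETR_EXTERNAL,cv2.CHAIN_APPROX_NONE);return sorted(cs,key=cv2.contourArea)[::-1]
def quad(c):
    h=cv2.convexHull(c);return cv2.approxPolyN(h,4,ensure_convex=True).reshape(-1,2).astype(float)
E
python3 - <<'E'
from h import *
np.set_printoptions(precision=4,suppress=True)
T=robot.capture("top");S=robot.capture("side")
for n,I,roi in(("top",T,(95,150,205,255)),("side",S,(120,125,246,205))):
    for c in blob(I,(0,0,150),(179,90,255),roi)[:2]:
        q=quad(c);print(n,cv2.contourArea(c),cv2.minAreaRect(c));print(q.tolist());print(np.array([onz(n,p,.062) for p in q]))
for n,I,ps in(("top",T,[(110,165),(160,240),(312,205),(330,225)]),("side",S,[(165,185),(200,138),(300,255),(318,235)])):
    h=cv2.cvtColor(I,cv2.COLOR_RGB2HSV)
    print(n,[h[y,x].tolist() for x,y in ps])
a=cv2.resize(T[140:260,90:210],(480,480),interpolation=cv2.INTER_CUBIC)
def crop(I,x0,y0,x1,y1):return cv2.resize(I[y0:y1,x0:x1],(390,290),interpolation=cv2.INTER_CUBIC)
m=np.vstack([np.hstack([crop(T,90,145,210,260),crop(S,120,120,250,210)]),np.hstack([crop(T,295,175,355,245),crop(S,280,215,340,280)])])
cv2.imwrite("pics/crops.png",m[:,:,::-1])
E
```

```text
top 1635.0 ((172.7562255859375, 196.94334411621094), (68.28704833984375, 25.309415817260742), 88.15238952636719)
[[184.0, 163.0], [187.0, 231.0], [161.0, 231.0], [159.0, 163.0]]
[[0.6577 0.1244 0.062 ]
 [0.5092 0.1127 0.062 ]
 [0.5082 0.1682 0.062 ]
 [0.6567 0.1789 0.062 ]]
top 744.5 ((123.96066284179688, 197.16290283203125), (38.82574462890625, 20.687076568603516), 77.00537872314453)
[[138.0, 213.0], [118.0, 218.0], [110.0, 181.0], [130.0, 176.0]]
[[0.5461 0.2191 0.062 ]
 [0.5346 0.2614 0.062 ]
 [0.6149 0.2832 0.062 ]
 [0.6267 0.2405 0.062 ]]
side 908.0 ((202.23074340820312, 162.34616088867188), (18.027755737304688, 62.126426696777344), 56.3099365234375)
[[233.0, 152.0], [189.0, 182.0], [170.0, 173.0], [216.0, 143.0]]
[[0.6558 0.1191 0.062 ]
 [0.5092 0.1104 0.062 ]
 [0.5016 0.1661 0.062 ]
 [0.6547 0.1764 0.062 ]]
side 360.0 ((172.6058807373047, 145.12353515625), (14.425875663757324, 34.16654968261719), 49.39870071411133)
[[190.0, 138.0], [171.0, 157.0], [154.0, 151.0], [175.0, 134.0]]
[[0.6261 0.2398 0.062 ]
 [0.5424 0.212  0.062 ]
 [0.5306 0.2609 0.062 ]
 [0.6126 0.2812 0.062 ]]
top [[15, 180, 242], [14, 180, 236], [17, 156, 229], [27, 18, 255]]
side [[13, 171, 210], [19, 164, 246], [18, 134, 225], [17, 139, 172]]
```

View pics/crops.png

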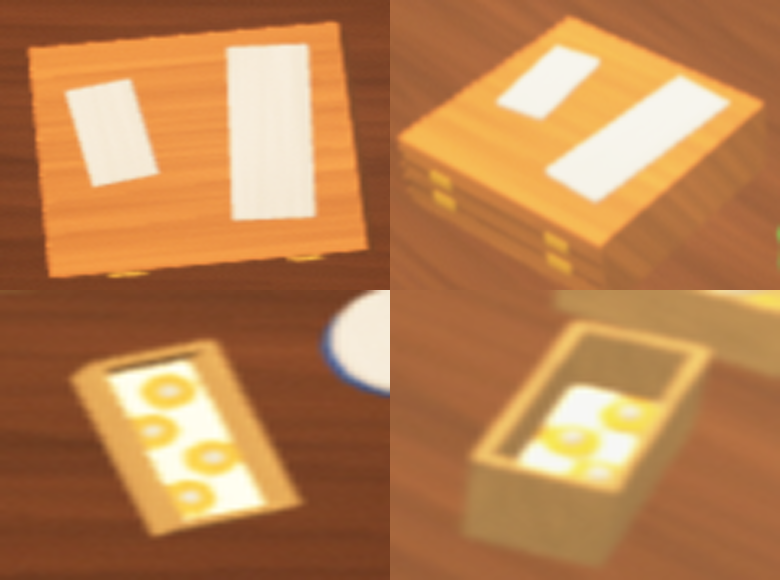

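The crops show all four case-top corners, with brass hinges on the front. The box rim is clear in the side view (corners about (309.5,222), (329.5,228.5), (315,260), (293,252)). In the top view its left outer face is also visible, so I'll zoom in there.

Run:
```python
from h import *
T=robot.capture("top");S=robot.capture("side")
a=cv2.resize(T[180:240,300:346],(460,600),interpolation=cv2.INTER_LANCZOS4)
cv2.imwrite("pics/boxtop.png",a[:,:,::-1])
np.set_printoptions(precision=4,suppress=True)
# case top: top-view outline and side crop corners
ct=np.array([(28,48),(338,23),(368,248),(50,277)])/[3.25,2.522]+[89.5,144.5]
cs=np.array([(180,15),(374,103),(213,247),(10,138)])/[3,3.222]+[119.5,119.5]
for a,b in zip(ct,cs):print(tri(a,b),onz("top",a,.06)[:2],onz("side",b,.06)[:2])
sp=np.array([(192,32),(322,60),(228,200),(85,167)])/[6.5,4.46]+[279.5,214.5]
for p in sp:print(onz("side",p,.05))
tp=np.array([(213,50),(302,215)])/[6.5,4.143]+[294.5,174.5]
print([tri(tp[0],sp[1]),tri(tp[1],sp[2])])
pt=[(184,163),(187,231),(161,231),(159,163)];ps=[(233,152),(189,182),(170,173),(216,143)]
for a,b in zip(pt,ps):print("plate",tri(a,b))
```

```text
(array([0.6536, 0.3122, 0.0591]), np.float64(0.0003525746997482738)) [0.6535 0.3118] [0.6526 0.3112]
(array([0.68  , 0.105 , 0.0578]), np.float64(0.0005631647781834012)) [0.6796 0.1045] [0.6775 0.103 ]
(array([0.4849, 0.0789, 0.0549]), np.float64(3.5171093400945526e-05)) [0.4846 0.0785] [0.4813 0.0741]
(array([0.4574, 0.2863, 0.0554]), np.float64(0.0011327184015046603)) [0.4568 0.2853] [0.4547 0.2801]
[ 0.5984 -0.1523  0.05  ]
[ 0.611  -0.1926  0.05  ]
[ 0.5251 -0.2207  0.05  ]
[ 0.5118 -0.1791  0.05  ]
[(array([ 0.6137, -0.1912,  0.0472]), np.float64(0.00029662977653660316)), (array([ 0.5259, -0.2202,  0.0489]), np.float64(1.2919676384244454e-05))]
plate (array([0.6596, 0.1243, 0.0573]), np.float64(0.001957576997401833))
plate (array([0.5098, 0.1124, 0.0605]), np.float64(0.0014120613980535058))
plate (array([0.507 , 0.1703, 0.057 ]), np.float64(0.0041356810255996955))
plate (array([0.6574, 0.1793, 0.0593]), np.float64(1.093441602002405e-05))
```

View pics/boxtop.png

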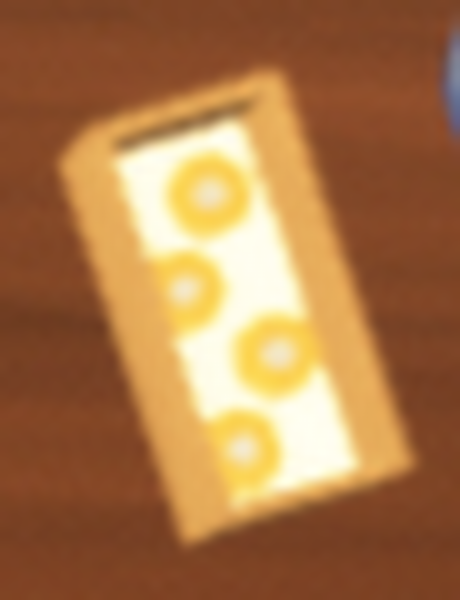

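```bash
cat >> h.py <<'E'
def go(p,yaw):
    s=robot.read_state();R=np.array(s["orientation"]);y=R[:,1]
    th=np.arctan2(-y[0],y[1]);d=R.T@(np.array(p)-s["position"])
    print("t",round(s["time_s"],2),"pos",np.round(s["position"],4),"yaw",round(np.degrees(th),2),"rz",round(np.radians(np.degrees(th)-yaw),4),"d",np.round(d,4),"n",np.ceil(np.linalg.norm(d)/.0417),"F",np.round(s["contact_force"],1),"z",np.round(R[:,2],4),"w",round(s["grip_width"],3))
E
python3 inch.py '0 0 -0.124 0 0 0 0;0 0 -0.124 0 0 0 0;0 0 -0.124 0 0 0 0' 
python3 inch.py '0 0 0 -0.022 -0.0315 0.0085 0;0 0 0 -0.022 -0.0315 0.0085 0;0 0 0 -0.022 -0.0315 0.0085 0;0 0 0 -0.022 -0.0315 0.0085 0;0 0 0 -0.022 -0.0315 0.0085 0'
python3 inch.py '0 0 0 -0.022 -0.0315 0.0085 0;0 0 0 -0.022 -0.0315 0.0085 0;0 0 0 -0.022 -0.0315 0.0085 0;0 0 0 -0.022 -0.0315 0.0085 0;0 0 0 -0.022 -0.0315 0.0085 0'
python3 inch.py '0 0 0 -0.022 -0.0315 0.0085 0;0 0 0 -0.022 -0.0315 0.0085 0;0 0 0 -0.022 -0.0315 0.0085 0;0 0 0 0 0 0 0'
python3 -c "
from h import *
go((.582,.145,.085),4.3)
for u in [(290,174),(328,172),(346,187),(287,136),(323,133)]:print(onz('top',u,.05),tuple(u))"
```

```text
time_s: 0.55
position: [0.19, 0.6215, 0.2326]
orientation: [[-0.997, -0.081, 0.0], [-0.081, 0.997, -0.0], [-0.0, -0.0, -1.0]]
contact_force: [0.6, -0.4, -0.2]
grip_width: 0.833
finger_force: 0.0
time_s: 0.97
position: [0.3125, 0.4713, 0.1899]
orientation: [[-0.997, -0.075, 0.0], [-0.075, 0.997, 0.0], [-0.0, 0.0, -1.0]]
contact_force: [0.5, 1.0, 0.1]
grip_width: 0.478
finger_force: 0.0
time_s: 1.38
position: [0.4342, 0.3226, 0.1475]
orientation: [[-0.997, -0.075, 0.001], [-0.075, 0.997, 0.0], [-0.001, 0.0, -1.0]]
contact_force: [0.9, 0.8, 0.1]
grip_width: 0.117
finger_force: 0.0
time_s: 1.72
position: [0.5117, 0.224, 0.1205]
orientation: [[-0.998, -0.06, 0.002], [-0.06, 0.998, -0.008], [-0.002, -0.008, -1.0]]
contact_force: [0.5, -0.4, -0.1]
grip_width: 0.004
finger_force: 0.0
t 1.72 pos [0.5117 0.224  0.1205] yaw 3.47 rz -0.0146 d [-0.0654 -0.0828  0.0363] n 3.0 F [ 0.5 -0.4 -0.1] z [ 0.0021 -0.0079 -1.    ] w 0.004
[ 0.63997018 -0.108653    0.05      ] (290, 174)
[ 0.64601561 -0.19274838  0.05      ] (328, 172)
[ 0.61304354 -0.23216581  0.05      ] (346, 187)
[ 0.72640311 -0.10167921  0.05      ] (287, 136)
[ 0.73487965 -0.18230312  0.05      ] (323, 133)
```

```bash
python3 inch.py '0 0 0 -0.022 -0.0276 0.0085 0;0 0 0 -0.022 -0.0276 0.0085 0;0 0 -0.0146 -0.0214 -0.0276 0.0085 0;0 0 0 0 0 0 0;0 0 0 0 0 0 0'
python3 -c "
from h import *
go((.582,.145,.076),4.3)"
```

```text
time_s: 2.13
position: [0.5786, 0.1538, 0.0958]
orientation: [[-0.996, -0.084, -0.0], [-0.084, 0.996, -0.002], [0.001, -0.002, -1.0]]
contact_force: [-0.7, 0.6, 0.1]
grip_width: 0.005
finger_force: 0.0
t 2.13 pos [0.5786 0.1538 0.0958] yaw 4.81 rz 0.0089 d [-0.0026 -0.009   0.0199] n 1.0 F [-0.7  0.6  0.1] z [-5.0e-04 -1.9e-03 -1.0e+00] w 0.005
```

```bash
python3 inch.py '0 0 0.009 -0.0026 -0.009 0.01 0;0 0 0 0 0 0.005 0;0 0 0 0 0 0.002 0;0 0 0 0 0 0.001 0;0 0 0 0 0 0 0'
python3 inch.py '0 0 0 0 0 0.001 0;0 0 0 0 0 0.001 0'
python3 inch.py '0 0 0 0 0 0.001 0;0 0 0 0 0 0 0'
```

```text
time_s: 2.55
position: [0.5802, 0.1494, 0.0784]
orientation: [[-0.997, -0.082, -0.001], [-0.082, 0.997, 0.0], [0.001, 0.0, -1.0]]
contact_force: [-0.1, -1.0, 0.5]
grip_width: 0.002
finger_force: 0.0
time_s: 2.72
position: [0.5809, 0.149, 0.077]
orientation: [[-0.997, -0.082, 0.001], [-0.082, 0.997, 0.0], [-0.001, 0.0, -1.0]]
contact_force: [0.5, -0.0, -0.1]
grip_width: 0.002
finger_force: 0.0
time_s: 2.88
position: [0.5809, 0.1488, 0.0764]
orientation: [[-0.997, -0.081, 0.0], [-0.081, 0.997, 0.0], [-0.0, 0.0, -1.0]]
contact_force: [-0.5, -0.0, 4.3]
grip_width: 0.006
finger_force: 1.9
```

```bash
python3 inch.py '0 0 0 0 0 0.001 0;0 0 0 0 0 0 0'
```

```text
time_s: 3.05
position: [0.581, 0.1489, 0.0764]
orientation: [[-0.997, -0.081, 0.001], [-0.081, 0.997, 0.0], [-0.001, 0.0, -1.0]]
contact_force: [-2.2, -0.9, 9.3]
grip_width: 0.006
finger_force: 4.7
```

```bash
python3 inch.py '0 0 0 0.004 -0.0002 0.0003 0;0 0 0 0.006 -0.0003 0 0;0 0 0 0.006 -0.0003 0 0;0 0 0 0.006 -0.0003 0 0;0 0 0 0.003 -0.0001 0 0'
python3 -c "
from h import *
go((.5105,.140,.076),4.3)
c=blob(robot.capture('side'),(0,0,150),(179,90,255),(120,125,246,230))[0]
np.set_printoptions(precision=4,suppress=True)
print(quad(c).tolist(),np.array([onz('side',p,.062) for p in quad(c)]))"
```

```text
time_s: 3.47
position: [0.5594, 0.146, 0.0764]
orientation: [[-0.997, -0.081, 0.009], [-0.081, 0.997, 0.002], [-0.009, 0.002, -1.0]]
contact_force: [4.3, 0.3, 5.3]
grip_width: 0.003
finger_force: 2.8
t 3.47 pos [0.5594 0.146  0.0764] yaw 4.63 rz 0.0057 d [ 0.0492 -0.002  -0.    ] n 2.0 F [4.3 0.3 5.3] z [ 0.009   0.0025 -1.    ] w 0.003
[[226.0, 157.0], [173.0, 195.0], [151.0, 139.0], [234.0, 132.0]] [[0.6301 0.117  0.062 ]
 [0.4572 0.1023 0.062 ]
 [0.5576 0.3074 0.062 ]
 [0.7199 0.1785 0.062 ]]
```

```bash
python3 -c "
from h import *
S=robot.capture('side');T=robot.capture('top')
f=lambda I,x0,y0,x1,y1:cv2.resize(I[y0:y1,x0:x1],(390,300),interpolation=cv2.INTER_CUBIC)
cv2.imwrite('pics/drag1.png',np.hstack([f(T,90,150,220,250),f(S,120,110,250,210)])[:,:,::-1])"
```

```text
(no output)
```

View pics/drag1.png

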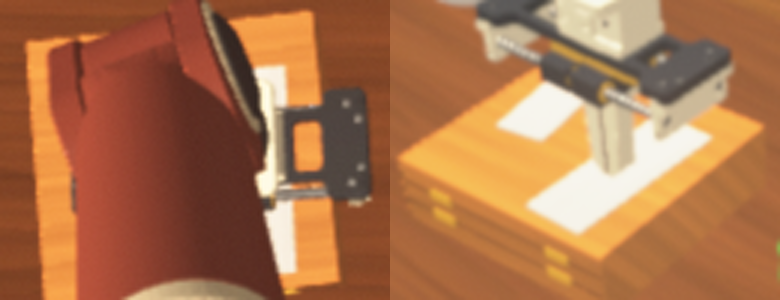

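The plate follows the finger: its near end in the side view is now at about (182,187) and (165,177). I'll keep dragging.

```bash
python3 inch.py '0 0 0 0.005 -0.0002 0.0005 0;0 0 0 0.006 -0.0003 0.0003 0;0 0 0 0.006 -0.0003 0 0;0 0 0 0.006 -0.0003 0 0;0 0 0 0.003 -0.0001 0 0'
python3 -c "
from h import *
go((.5105,.140,.076),4.3)"
```

```text
time_s: 4.03
position: [0.5355, 0.1431, 0.0764]
orientation: [[-0.997, -0.081, 0.013], [-0.081, 0.997, 0.004], [-0.013, 0.003, -1.0]]
contact_force: [5.6, 0.0, 6.5]
grip_width: 0.009
finger_force: 3.8
t 4.03 pos [0.5355 0.1431 0.0764] yaw 4.63 rz 0.0057 d [ 0.0252 -0.0011  0.    ] n 1.0 F [5.6 0.  6.5] z [ 0.0132  0.0037 -0.9999] w 0.009
```

```bash
python3 inch.py '0 0 0 0.006 -0.0003 0.0003 0;0 0 0 0.006 -0.0003 0.0003 0;0 0 0 0.006 -0.0003 0 0;0 0 0 0.005 -0.0003 0 0;0 0 0 0 0 0 0'
python3 -c "
from h import *
go((.5105,.140,.076),4.3)
S=robot.capture('side')
cv2.imwrite('pics/drag2.png',cv2.resize(S[110:220,110:250],(764,600),interpolation=cv2.INTER_CUBIC)[:,:,::-1])"
```

```text
time_s: 4.45
position: [0.5137, 0.1406, 0.0764]
orientation: [[-0.997, -0.081, 0.016], [-0.081, 0.997, 0.005], [-0.016, 0.003, -1.0]]
contact_force: [6.0, -0.5, 11.5]
grip_width: 0.005
finger_force: 5.6
t 4.45 pos [0.5137 0.1406 0.0764] yaw 4.63 rz 0.0057 d [ 0.0032 -0.0003  0.0003] n 1.0 F [ 6.  -0.5 11.5] z [ 0.0155  0.0047 -0.9999] w 0.005
```

View pics/drag2.png

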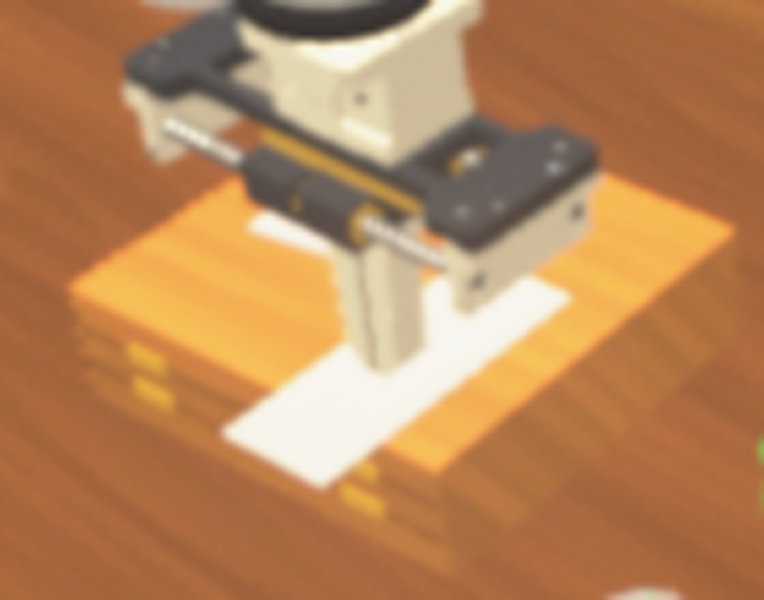

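The plate overhangs the front edge: near corners at full-image (150,189) and (168.5,199), with the edge crossed at about (160.5,181) and (180.6,193.5).

```bash
python3 -c "
from h import *
np.set_printoptions(precision=4,suppress=True)
f=lambda p:onz('side',np.array(p)/[764/140,600/110]+[109.5,109.5],.062)
a,b,c,d,e=[f(p) for p in [(222,432),(322,490),(278,388),(388,458),(570,298)]]
print(a,b,c,d,e,np.linalg.norm(a-c),np.linalg.norm(b-d),np.linalg.norm(e-b), np.degrees(np.arctan2(*(e-b)[[1,0]])))
# case near edge corners
print(onz('side',np.array((70,288))/[764/140,600/110]+[109.5,109.5],.06),onz('side',np.array((440,472))/[764/140,600/110]+[109.5,109.5],.06))"
```

```text
[0.4373 0.1546 0.062 ] [0.4418 0.0985 0.062 ] [0.4698 0.1603 0.062 ] [0.4714 0.0943 0.062 ] [0.5916 0.1175 0.062 ] 0.03293593805993713 0.029852078001298327 0.1509166094002556 7.255730960303993
[0.454  0.2811 0.06  ] [0.481 0.075 0.06 ]
```

```bash
python3 inch.py '0 0 0 0.004 -0.0002 0 0;0 0 0 0.0025 -0.0001 0 0;0 0 0 0 0 0 0'
python3 inch.py '0 0 0 0 0 -0.015 0;0 0 0 0 0 -0.035 0;0 0 0 0 0 -0.035 0.5;0 0 0 0 0 0 1' 40
python3 inch.py '0 0 0 0 0.04 0 1;0 0 0 0 0.04 0 1;0 0 0 0 0.04 0 1;0 0 0 0 0.04 0 1;0 0 0 0 0 0 1'
python3 -c "
from h import *
S=robot.capture('side');T=robot.capture('top')
f=lambda I,x0,y0,x1,y1:cv2.resize(I[y0:y1,x0:x1],(400,400),interpolation=cv2.INTER_CUBIC)
cv2.imwrite('pics/out.png',np.hstack([f(T,95,150,225,280),f(S,120,110,250,240)])[:,:,::-1])
go((.46,.134,.0),4.3)"
```

```text
time_s: 4.75
position: [0.508, 0.1399, 0.0764]
orientation: [[-0.997, -0.08, 0.017], [-0.08, 0.997, 0.005], [-0.017, 0.004, -1.0]]
contact_force: [5.1, 1.3, 11.2]
grip_width: 0.007
finger_force: 5.3
time_s: 5.08
position: [0.504, 0.1391, 0.1635]
orientation: [[-0.997, -0.081, 0.01], [-0.081, 0.997, 0.003], [-0.011, 0.002, -1.0]]
contact_force: [0.1, 0.2, -0.4]
grip_width: 0.101
finger_force: 0.0
time_s: 5.5
position: [0.4839, 0.3087, 0.1575]
orientation: [[-0.996, -0.094, -0.002], [-0.094, 0.995, 0.009], [0.001, 0.009, -1.0]]
contact_force: [-0.2, 0.8, -0.6]
grip_width: 0.46
finger_force: 0.0
t 5.6 pos [0.4862 0.2994 0.157 ] yaw 4.92 rz 0.0108 d [ 0.04   -0.1625  0.1571] n 6.0 F [ 0.3 -0.8 -0.9] z [-2.1e-03 -4.0e-04 -1.0e+00] w 0.542
```

View pics/out.png

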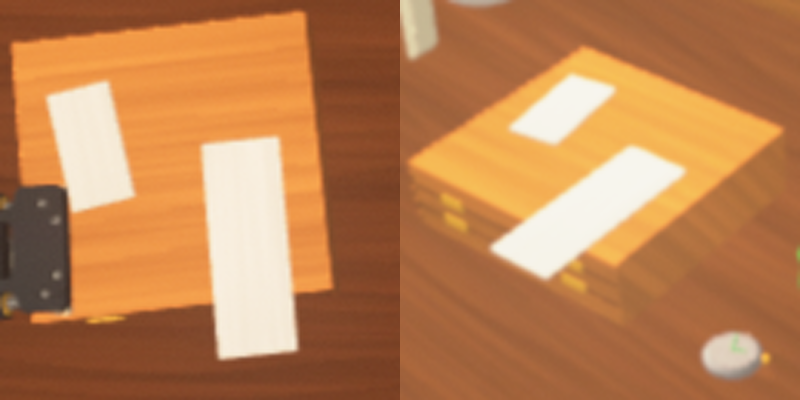

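The plate is clear of the arm and overhangs the front. Its near corners are at crop (219,358) and (297,350) in the top view, and (490,248) and (548,278) in the side view. Next I'll measure it.

Run:
```python
from h import *
np.set_printoptions(precision=4,suppress=True)
k=400/130
t=np.array([(219,358),(297,350),(279,137),(202,145)])/k+[94.5,149.5]
s=(np.array([(490,248),(548,278),(686,171),(630,146)])-[400,0])/k+[119.5,109.5]
P=[]
for a,b in zip(t,s):
    p=tri(a,b);P.append(p[0]);print(p,onz("top",a,.062)[:2],onz("side",b,.062)[:2])
P=np.array(P)
for Q in(np.array([onz("top",a,.062) for a in t]),np.array([onz("side",a,.062) for a in s])):
    n,f=Q[:2].mean(0),Q[2:].mean(0);print("near",n,"far",f,"yaw",np.degrees(np.arctan2(*(f-n)[[1,0]])),np.linalg.norm(f-n))
# overhang
for nm,e0,e1,nn in(("top",np.array((32,322)),np.array((332,289)),t),("side",np.array((408,160)),np.array((612,268)),s)):
    A,B=[onz(nm,(e-([400,0] if nm=="side" else [0,0]))/k+([119.5,109.5] if nm=="side" else [94.5,149.5]),.06)[:2] for e in(e0,e1)]
    u=(A-B)/np.linalg.norm(A-B);n=np.array([-u[1],u[0]]);print(nm,"overhang",[(onz(nm,q,.062)[:2]-B)@n for q in nn[:2]],np.degrees(np.arctan2(-u[0],u[1])))
# square box height: side rim corners
for c in blob(robot.capture("top"),(10,90,120),(30,255,255),(275,125,335,180),3)[:1]:print(quad(c))
```

```text
(array([0.4343, 0.1558, 0.0593]), np.float64(0.0006759615582269419)) [0.4346 0.1552] [0.4324 0.1531]
(array([0.4413, 0.1019, 0.0588]), np.float64(0.0007453522789143785)) [0.4409 0.1018] [0.4395 0.0986]
(array([0.5893, 0.1199, 0.0594]), np.float64(0.0006802932207819615)) [0.5892 0.1194] [0.5867 0.1175]
(array([0.5823, 0.1741, 0.0597]), np.float64(0.001554409822011556)) [0.5825 0.1732] [0.5796 0.172 ]
near [0.4378 0.1285 0.062 ] far [0.5858 0.1463 0.062 ] yaw 6.853785909296968 0.1491625743274186
near [0.4359 0.1259 0.062 ] far [0.5832 0.1447 0.062 ] yaw 7.301308430480587 0.14844259587730388
top overhang [np.float64(0.03876157819972147), np.float64(0.03921120840819852)] 7.2306205933875916
side overhang [np.float64(0.03667672924251308), np.float64(0.0352667838223783)] 6.000182514019782
[[334. 125.]
 [334. 179.]
 [275. 179.]
 [275. 125.]]
```

```bash
python3 inch.py '0 0 -0.036 0 0 0 1;0 0 0 0 0 0 1'
python3 -c "
from h import *
go((.455,.129,.11),7)"
```

```text
time_s: 5.82
position: [0.4884, 0.2947, 0.1574]
orientation: [[-0.993, -0.114, -0.001], [-0.114, 0.993, -0.002], [0.001, -0.002, -1.0]]
contact_force: [0.0, -0.3, 0.6]
grip_width: 0.729
finger_force: 0.0
t 5.82 pos [0.4884 0.2947 0.1574] yaw 6.54 rz -0.008 d [ 0.052  -0.1607  0.0478] n 5.0 F [ 0.  -0.3  0.6] z [-9.0e-04 -2.5e-03 -1.0e+00] w 0.729
```

```bash
python3 inch.py '0 0 0 0.0104 -0.0321 0.007 1;0 0 0 0.0104 -0.0321 0.007 1;0 0 0 0.0104 -0.0321 0.007 1;0 0 -0.008 0.0104 -0.0321 0.007 1;0 0 0 0.0104 -0.0321 0.007 1'
python3 inch.py '0 0 0 0 0 0 1;0 0 0 0 0 0 1;0 0 0 0 0 0 1'
python3 -c "
from h import *
go((.455,.129,.056),7)"
```

```text
time_s: 6.23
position: [0.4547, 0.1285, 0.1227]
orientation: [[-0.993, -0.121, -0.0], [-0.121, 0.993, -0.001], [0.0, -0.001, -1.0]]
contact_force: [1.2, -0.3, -0.2]
grip_width: 0.996
finger_force: 0.0
time_s: 6.48
position: [0.4558, 0.1312, 0.1232]
orientation: [[-0.993, -0.122, 0.001], [-0.122, 0.993, 0.0], [-0.001, 0.0, -1.0]]
contact_force: [0.1, -0.1, -0.7]
grip_width: 0.998
finger_force: 0.0
t 6.48 pos [0.4558 0.1312 0.1232] yaw 6.99 rz -0.0001 d [ 0.0011 -0.0021  0.0672] n 2.0 F [ 0.1 -0.1 -0.7] z [ 6.e-04  3.e-04 -1.e+00] w 0.998
```

```bash
python3 inch.py '0 0 0 0.001 -0.002 0.02 1;0 0 0 0 0 0.02 1;0 0 0 0 0 0.017 1;0 0 0 0 0 0.0102 1;0 0 0 0 0 0 1'
python3 -c "
from h import *
go((.455,.129,.056),7)"
```

```text
time_s: 6.9
position: [0.4538, 0.1309, 0.0541]
orientation: [[-0.992, -0.126, -0.003], [-0.126, 0.992, -0.0], [0.003, 0.0, -1.0]]
contact_force: [-0.7, 0.1, 0.2]
grip_width: 0.998
finger_force: 0.0
t 6.9 pos [0.4538 0.1309 0.0541] yaw 7.26 rz 0.0045 d [-0.0009 -0.002  -0.0019] n 1.0 F [-0.7  0.1  0.2] z [-3.e-03 -3.e-04 -1.e+00] w 0.998
```

```bash
python3 inch.py '0 0 0 0 0 -0.001 0.7;0 0 0 0 0 0 0.3;0 0 0 0 0 0 0.3;0 0 0 0 0 0 0.3;0 0 0 0 0 0 0.3' 45
python3 inch.py '0 0 0 0 0 0 0.3;0 0 0 0 0 0 0.3;0 0 0 0 0 0 0.3'
python3 -c "
from h import *
go((.455,.129,.12),7)"
```

```text
time_s: 7.32
position: [0.455, 0.13, 0.0574]
orientation: [[-0.992, -0.125, 0.001], [-0.125, 0.992, 0.0], [-0.001, 0.0, -1.0]]
contact_force: [0.5, -0.6, -0.3]
grip_width: 0.69
finger_force: 0.0
time_s: 7.57
position: [0.4548, 0.1298, 0.057]
orientation: [[-0.992, -0.125, 0.0], [-0.125, 0.992, 0.0], [-0.0, 0.0, -1.0]]
contact_force: [0.0, 0.1, 1.7]
grip_width: 0.557
finger_force: 45.0
t 7.57 pos [0.4548 0.1298 0.057 ] yaw 7.15 rz 0.0027 d [-0.0001 -0.0009 -0.063 ] n 2.0 F [0.  0.1 1.7] z [ 5.e-04  1.e-04 -1.e+00] w 0.557
```

```bash
python3 inch.py '0 0 0 0 0 -0.008 0.3;0 0 0 0 0 -0.02 0.3;0 0 0 0 0 -0.03 0.3;0 0 0 0 0 -0.02 0.3;0 0 0 0 0 0 0.3'
python3 -c "
from h import *
go((.455,.129,.12),7)
S=robot.capture('side');T=robot.capture('top')
f=lambda I,x0,y0,x1,y1:cv2.resize(I[y0:y1,x0:x1],(400,400),interpolation=cv2.INTER_CUBIC)
cv2.imwrite('pics/lift.png',np.hstack([f(T,95,150,225,280),f(S,120,90,250,220)])[:,:,::-1])"
```

```text
time_s: 7.98
position: [0.4569, 0.1306, 0.1386]
orientation: [[-0.992, -0.124, 0.008], [-0.124, 0.992, 0.002], [-0.008, 0.001, -1.0]]
contact_force: [0.3, 0.6, 0.2]
grip_width: 0.556
finger_force: 45.0
t 7.98 pos [0.4569 0.1306 0.1386] yaw 7.14 rz 0.0024 d [ 0.0023 -0.0013  0.0186] n 1.0 F [0.3 0.6 0.2] z [ 0.0076  0.0024 -1.    ] w 0.556
```

View pics/lift.png

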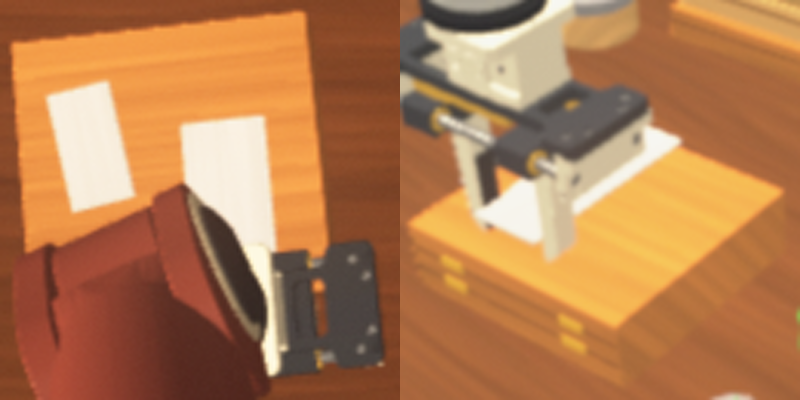

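The plate is lifted in both fingers. Its far-right corner is at crop (265,117) in the top view and (682,141) in the side view; from that I'll check sag and the offset in the grip.

Run:
```python
from h import *
np.set_printoptions(precision=4,suppress=True)
k=400/130
P=tri(np.array((265,117))/k+[94.5,149.5],np.array((282,141))/k+[119.5,89.5]);print(P)
z=P[0][2]
a=onz("top",np.array((265,117))/k+[94.5,149.5],z);b=onz("top",np.array((181,125))/k+[94.5,149.5],z);m=(a+b)/2
s=robot.read_state();print(a,b,m,np.linalg.norm(a-b),"far mid in tool",np.array(s["orientation"]).T@(m-s["position"]))
```

```text
(array([0.5898, 0.119 , 0.141 ]), np.float64(0.0006873658955247265))
[0.5896 0.1192 0.141 ] [0.5833 0.1735 0.141 ] [0.5864 0.1463 0.141 ] 0.05462543974442388 far mid in tool [-0.1327  0.0001 -0.0053]
```

Run:
```python
from h import *
np.set_printoptions(precision=4,suppress=True)
t=np.array([(98,125),(283,72),(413,465)])/10+[299.5,179.5]
s=np.array([(192,32),(322,60),(228,200),(85,167)])/[6.5,4.46]+[279.5,214.5]
for a,b in zip(t,s):print(tri(a,b))
A=np.array([onz("top",p,.05) for p in t]);print(A,"c",(A[0]+A[2])/2,np.linalg.norm(A[0]-A[1]),np.linalg.norm(A[2]-A[1]),np.degrees(np.arctan2(*(A[1]-A[2])[[1,0]])),np.degrees(np.arctan2(*(A[1]-A[0])[[0,1]])))
c=np.array([.5628,-.1857]);y=np.radians(18)
go(np.r_[c-.0577*np.array([np.cos(y),np.sin(y)]),.139],18)
```

```text
(array([ 0.6006, -0.1513,  0.0478]), np.float64(0.0006429645949460926))
(array([ 0.613 , -0.192 ,  0.0483]), np.float64(0.0009395728607573444))
(array([ 0.5267, -0.2199,  0.048 ]), np.float64(0.0003652589618917671))
[[ 0.6004 -0.1512  0.05  ]
 [ 0.613  -0.192   0.05  ]
 [ 0.5267 -0.2196  0.05  ]] c [ 0.5636 -0.1854  0.05  ] 0.04270025017816821 0.0906144779097901 17.724756197047196 162.90043760124402
t 8.08 pos [0.4547 0.1297 0.1354] yaw 7.14 rz -0.1896 d [-0.0114 -0.3373 -0.0036] n 9.0 F [ 0.3  0.1 -0.7] z [ 0.0013  0.0003 -1.    ] w 0.559
```

```bash
python3 inch.py '0 0 -0.06 0 0 0 0.3;0 0 -0.07 0 0 0 0.3;0 0 -0.056 0 0 0 0.3'
python3 inch.py '0 0 0 0.0035 -0.02 0 0.3;0 0 0 0.0052 -0.0333 0 0.3;0 0 0 0.0052 -0.0333 0 0.3;0 0 0 0.0052 -0.0333 0 0.3;0 0 0 0.0052 -0.0333 0 0.3'
python3 inch.py '0 0 0 0.0052 -0.0333 0 0.3;0 0 0 0.0052 -0.0333 0 0.3;0 0 0 0.0052 -0.0333 0 0.3;0 0 0 0.0052 -0.0333 0 0.3;0 0 0 0.0035 -0.02 0 0.3'
python3 inch.py '0 0 0 0 0 0 0.3;0 0 0 0 0 0 0.3;0 0 0 0 0 0 0.3;0 0 0 0 0 0 0.3'
python3 -c "
from h import *
go((.5082,-.203,.07),17.7)"
```

```text
time_s: 8.33
position: [0.4534, 0.1293, 0.1334]
orientation: [[-0.951, -0.309, -0.003], [-0.309, 0.951, -0.001], [0.004, -0.0, -1.0]]
contact_force: [-0.8, 0.1, -0.9]
grip_width: 0.56
finger_force: 45.0
time_s: 8.75
position: [0.4771, -0.025, 0.1333]
orientation: [[-0.952, -0.306, -0.004], [-0.306, 0.952, 0.0], [0.003, 0.001, -1.0]]
contact_force: [0.7, 1.0, -1.3]
grip_width: 0.558
finger_force: 45.0
time_s: 9.17
position: [0.5008, -0.1814, 0.133]
orientation: [[-0.954, -0.301, -0.003], [-0.301, 0.954, -0.001], [0.004, -0.0, -1.0]]
contact_force: [-0.0, -0.5, 0.8]
grip_width: 0.558
finger_force: 45.0
time_s: 9.5
position: [0.5016, -0.1746, 0.1341]
orientation: [[-0.951, -0.309, -0.002], [-0.309, 0.951, 0.002], [0.001, 0.002, -1.0]]
contact_force: [-0.4, 0.1, -0.8]
grip_width: 0.556
finger_force: 45.0
t 9.5 pos [ 0.5016 -0.1746  0.1341] yaw 17.98 rz 0.0049 d [ 0.0024 -0.0292  0.064 ] n 2.0 F [-0.4  0.1 -0.8] z [-0.0017  0.0017 -1.    ] w 0.556
```

```bash
python3 inch.py '0 0 0.005 0.0012 -0.0146 0.012 0.3;0 0 0 0.0012 -0.0146 0.018 0.3;0 0 0 0 0 0.018 0.3;0 0 0 0 0 0.012 0.3;0 0 0 0 0 0 0.3'
python3 inch.py '0 0 0 0 0 0 0.3;0 0 0 0 0 0 0.3'
python3 -c "
from h import *
go((.5082,-.203,.06),17.7)
S=robot.capture('side');T=robot.capture('top')
f=lambda I,x0,y0,x1,y1:cv2.resize(I[y0:y1,x0:x1],(400,400),interpolation=cv2.INTER_CUBIC)
cv2.imwrite('pics/over.png',np.hstack([f(T,275,140,375,240),f(S,260,170,360,270)])[:,:,::-1])"
```

```text
time_s: 9.92
position: [0.5069, -0.2031, 0.0723]
orientation: [[-0.953, -0.303, -0.006], [-0.303, 0.953, 0.003], [0.004, 0.004, -1.0]]
contact_force: [0.1, -0.5, -1.1]
grip_width: 0.56
finger_force: 45.0
time_s: 10.08
position: [0.5094, -0.2042, 0.0755]
orientation: [[-0.953, -0.303, 0.001], [-0.303, 0.953, 0.0], [-0.001, -0.0, -1.0]]
contact_force: [-0.4, 0.1, -1.0]
grip_width: 0.558
finger_force: 45.0
t 10.08 pos [ 0.5094 -0.2042  0.0755] yaw 17.64 rz -0.0011 d [0.0007 0.0015 0.0155] n 1.0 F [-0.4  0.1 -1. ] z [ 1.1e-03  1.0e-04 -1.0e+00] w 0.558
```

View pics/over.png

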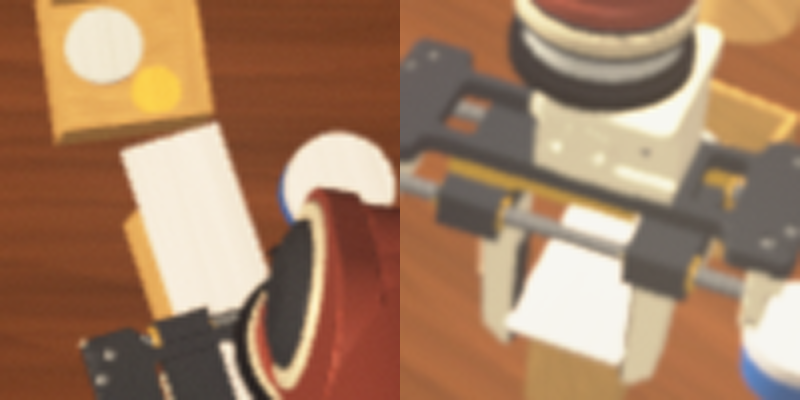

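The plate hangs over the box with its far corners at crop (122,153) and (218,122) in the top view. The square box's near edge stays clear, and the tin is well beyond the fingers.

Run:
```python
from h import *
np.set_printoptions(precision=4,suppress=True)
s=robot.read_state();z=s["position"][2]+.005
a,b=[onz("top",np.array(p)/4+[274.5,139.5],z) for p in((122,153),(218,122))]
m=(a+b)/2;u=np.array([np.cos(np.radians(17.7)),np.sin(np.radians(17.7))])
print(a,b,m,"far rel box along/across",(m[:2]-[.5632,-.1855])@u,(m[:2]-[.5632,-.1855])@[-u[1],u[0]],np.array(s["orientation"]).T@(m-s["position"]))
go((.5082,-.203,.055),17.7)
```

```text
[ 0.626  -0.1378  0.0808] [ 0.6439 -0.1894  0.0808] [ 0.6349 -0.1636  0.0808] far rel box along/across 0.07498847207228107 -0.0009703955920744131 [-0.1321  0.0014 -0.0048]
t 10.18 pos [ 0.5095 -0.2049  0.0758] yaw 17.59 rz -0.0019 d [0.0007 0.0022 0.0208] n 1.0 F [ 0.3 -0.  -1. ] z [ 0.002  -0.0005 -1.    ] w 0.553
```

```bash
python3 inch.py '0 0 0 0 0.0012 0.009 0.3;0 0 0 0 0 0.008 0.3;0 0 0 0 0 0.005 0.3;0 0 0 0 0 0.002 0.3;0 0 0 0 0 0 0.3'
python3 inch.py '0 0 0 0 0 0.0015 0.3;0 0 0 0 0 0.001 0.3;0 0 0 0 0 0 0.3'
```

```text
time_s: 10.6
position: [0.5077, -0.204, 0.0498]
orientation: [[-0.954, -0.301, -0.002], [-0.301, 0.954, 0.001], [0.002, 0.001, -1.0]]
contact_force: [-0.5, -0.2, -0.2]
grip_width: 0.557
finger_force: 45.0
time_s: 10.85
position: [0.5084, -0.2042, 0.0482]
orientation: [[-0.954, -0.301, 0.0], [-0.301, 0.954, -0.0], [-0.0, -0.0, -1.0]]
contact_force: [0.9, -0.9, 0.4]
grip_width: 0.561
finger_force: 45.0
```

```bash
python3 inch.py '0 0 0 0 0.0005 0.001 0.3;0 0 0 0 0 0 0.3'
python3 inch.py '0 0 0 0 0 0.0005 0.3;0 0 0 0 0 0 0.3'
```

```text
time_s: 11.02
position: [0.5083, -0.2038, 0.0474]
orientation: [[-0.954, -0.301, 0.0], [-0.301, 0.954, -0.0], [-0.0, -0.0, -1.0]]
contact_force: [-0.3, 0.1, 0.6]
grip_width: 0.555
finger_force: 45.0
time_s: 11.18
position: [0.5083, -0.2038, 0.0471]
orientation: [[-0.954, -0.301, 0.0], [-0.301, 0.954, -0.0], [-0.0, -0.0, -1.0]]
contact_force: [-0.0, 0.1, 1.7]
grip_width: 0.56
finger_force: 45.0
```

```bash
python3 inch.py '0 0 0 0 0 0.0005 0.3;0 0 0 0 0 0 0.3'
```

```text
time_s: 11.35
position: [0.5083, -0.2038, 0.0467]
orientation: [[-0.954, -0.301, 0.0], [-0.301, 0.954, -0.0], [-0.0, -0.0, -1.0]]
contact_force: [-1.2, 0.2, 3.8]
grip_width: 0.556
finger_force: 45.0
```

```bash
python3 inch.py '0 0 0 0 0 0.0003 0.4;0 0 0 0 0 0 0.4' 5
python3 inch.py '0 0 0 0 0 0 0.7;0 0 0 0 0 0 0.8;0 0 0 0 0 0 0.85;0 0 0 0 0 0 0.85;0 0 0 0 0 0 0.85'
```

```text
time_s: 11.52
position: [0.5084, -0.2037, 0.0462]
orientation: [[-0.954, -0.301, 0.001], [-0.301, 0.954, -0.0], [-0.001, -0.0, -1.0]]
contact_force: [-0.2, 0.7, 3.1]
grip_width: 0.577
finger_force: 5.0
time_s: 11.93
position: [0.508, -0.2037, 0.0457]
orientation: [[-0.954, -0.301, -0.0], [-0.301, 0.954, 0.0], [0.0, 0.0, -1.0]]
contact_force: [0.5, -0.2, -0.3]
grip_width: 0.839
finger_force: 0.0
```

Released. I'll retreat straight up, move aside and check.

```bash
python3 inch.py '0 0 0 0 0 -0.01 0.9;0 0 0 0 0 -0.03 0.9;0 0 0 0 0 -0.04 0.9;0 0 0 0 0 -0.04 0.9;0 0 0 0 0 -0.03 0.9'
python3 inch.py '0 0 0 0.006 0.038 0 0.9;0 0 0 0.006 0.038 0 0.9;0 0 0 0.006 0.038 0 0.9;0 0 0 0.006 0.038 0 0.9;0 0 0 0.006 0.038 0 0.9'
python3 inch.py '0 0 0 0 0.02 0 0.9;0 0 0 0 0 0 0.9;0 0 0 0 0 0 0.9'
python3 - <<'E'
from h import *
np.set_printoptions(precision=4,suppress=True)
S=robot.capture('side');T=robot.capture('top')
f=lambda I,x0,y0,x1,y1:cv2.resize(I[y0:y1,x0:x1],(400,400),interpolation=cv2.INTER_CUBIC)
cv2.imwrite('pics/fin.png',np.hstack([f(T,275,140,375,240),f(S,260,190,360,290)])[:,:,::-1])
for n,I,roi in(("top",T,(300,165,347,250)),("side",S,(270,205,345,275))):
    c=blob(I,(0,0,150),(179,70,255),roi)[0];q=quad(c)
    Q=np.array([onz(n,p,.052) for p in q]);m=Q.mean(0)
    r=cv2.minAreaRect((np.array([onz(n,p,.052)[:2] for p in c[:,0]])*1000).astype(np.float32))
    u=np.array([np.cos(np.radians(17.7)),np.sin(np.radians(17.7))]);e=m[:2]-[.5632,-.1855]
    print(n,q.tolist(),Q[:,:2].tolist(),m,r,"along",e@u,"across",e@[-u[1],u[0]])
E
```

```text
time_s: 12.35
position: [0.5089, -0.2038, 0.1999]
orientation: [[-0.954, -0.301, 0.004], [-0.301, 0.954, -0.001], [-0.003, -0.002, -1.0]]
contact_force: [0.6, -0.6, 0.6]
grip_width: 0.902
finger_force: 0.0
time_s: 12.77
position: [0.4213, -0.0302, 0.1968]
orientation: [[-0.954, -0.301, 0.001], [-0.301, 0.954, -0.0], [-0.001, -0.001, -1.0]]
contact_force: [0.2, 0.9, 0.3]
grip_width: 0.9
finger_force: 0.0
time_s: 13.02
position: [0.4163, -0.0118, 0.1968]
orientation: [[-0.953, -0.304, 0.001], [-0.304, 0.953, -0.001], [-0.001, -0.001, -1.0]]
contact_force: [-0.6, -0.4, 0.2]
grip_width: 0.902
finger_force: 0.0
top [[348.0, 238.0], [324.0, 245.0], [303.0, 180.0], [327.0, 174.0]] [[0.5007009243552167, -0.23448442678997533], [0.48473225694323263, -0.1823612146375327], [0.6266212018060524, -0.13712938354137214], [0.6410488092699073, -0.1901432329841941]] [ 0.5633 -0.186   0.052 ] ((563.1146850585938, -185.86093139648438), (149.5201416015625, 54.506385803222656), 17.59604263305664) along -8.879518819841542e-05 across -0.0005275408162234475
side [[337.0, 219.0], [312.0, 272.0], [284.0, 262.0], [311.0, 211.0]] [[0.641315441333166, -0.1905360494448186], [0.4962629978179152, -0.23611271888000718], [0.4803017525164154, -0.1840734452239033], [0.6247330318258416, -0.13723659055510107]] [ 0.5607 -0.187   0.052 ] ((560.7540893554688, -187.11630249023438), (152.0586395263672, 55.286781311035156), 17.547863006591797) along -0.0028790557617947073 across -0.0006449015754426199
```

View pics/fin.png

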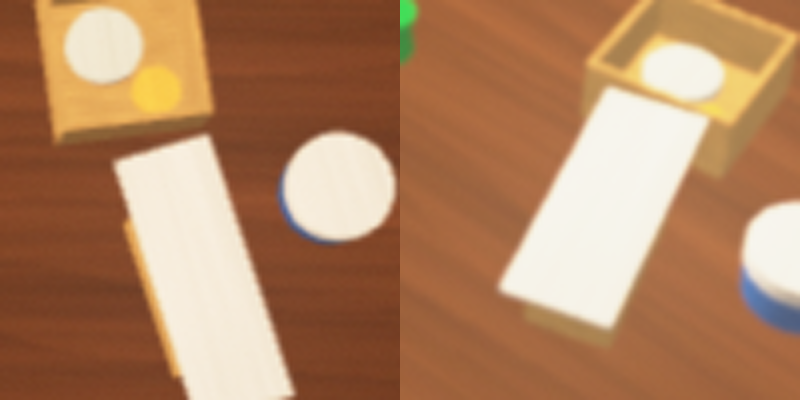

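The plate lies flat on the rim (top crop (115,160) to (293,395)), at 17.6° against the box's 17.7°. It is centred to within about 1 mm by the top view and clear of the square box. I'm handing the job in.

```bash
python3 -c "
from workcell import robot
print(robot.job_done())"
```

```text
the job is handed in; nothing more can be done
None
```

The long plate was slid out about 38 mm, gripped and carried across; it lies flat and lengthwise on the card box's rim, centred to about 1 mm, the short plate was left alone, and the job was handed in at about 13 s.

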